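# Close the chopper and hold its dial on the fastest step

## Task

Chop the nuts: put the grey lid from the chopping board on the bowl of the small chopper, gently and fully home with its key in the slot of the motor tower, and let go of it. Only with the lid on, turn the dial on the tower clockwise past its first two notches to the third (the three-dot mark) and keep it there against its return spring for at least two seconds. Finish while still holding the dial on three with the fingers; do not drop the lid, and leave the other things on the worktop where they are.

Things in the scene. Friction and masses are not known exactly. Their poses are not given: they have to be found in the camera images.
- chopper: white chopper fixed to the worktop, 120 x 234 x 178 mm, bowl and motor tower side by side. Origin under its middle on the worktop, z up, +y from bowl to tower; front faces -x. Bowl axis at y = -57 mm; a D handle sticks out to x = -92 mm below the rim. Tower: x -60 to 60, y 5 to 115 mm, flat top 150 mm up, dial on top (axis at y = 73 mm)
- bowl_rim (a point): centre of the clear bowl's mouth, at rim height (135 mm above the worktop), axes as the chopper. Bowl inner radius 52 mm, outer 55 mm at the rim
- key_slot (a point): point in the key slot, 67 mm from the bowl axis along the chopper's +y, at rim height, axes as the chopper; point lid_key comes here when the lid is home. The slot is cut in the tower's face towards the bowl: 22 mm wide (along x), 20 mm deep (y 5 to 25 mm), open at the top, floor 118 mm up
- dial_grip (a point): point on the dial's axis at the top of its grip bar, 178 mm above the worktop. Black disc (radius 27 mm, top 157 mm up), on it an upright bar 46 long, 14 thick, 21 mm tall with a white pointer line at one end. The pointer lies 0.6 rad anticlockwise (from above) of the point's x axis, which turns with the dial; at dial value q it is 0.6 - q from the chopper's +x
- dial (a joint): dial angle in rad, 0 = off, grows clockwise seen from above. Notches at 0.4 (one dot), 0.8 (two dots), 1.2 (three dots); stop at 1.26. Let go, a spring turns it back to off from everywhere: about 0.07 N m at off rising to 0.10 N m at the third notch; between notches up to 0.05 N m more or less
- lid: grey round lid, loose, about 120 g, lying plug down on the chopping board. Origin at the centre of the plug's underside, z up, +x along the grip bar to the key. Plug radius 49 mm (foot tapered to 44), 10 mm deep; flange radius 58 mm, 10 to 15 mm up; grip bar along x, 46 long, 14 thick, 15 to 40 mm up. Home: flange on the rim, key in the slot
- lid_seat (a point): lid axis at the height of the flange's underside (10 mm above the lid's origin); meets bowl_rim when home; axes as the lid
- lid_grip (a point): top centre of the lid's grip bar, 40 mm above the lid's origin, axes as the lid
- lid_key (a point): point in the lid's key tongue, 67 mm from its axis along +x, at the height of the flange's underside. Tongue 16 mm wide, reaching out to 78 mm from the axis; a blade at its end (67 to 77 mm) reaches down to 1 mm above the lid's origin
- chopping_board: wooden chopping board, 240 x 340 x 22 mm, fixed, lying flat; origin under its centre
- espresso_cup_1: small blue handled cup, 63 x 93 x 53 mm, loose, on the board beside the lid; origin under its centre; bystander
- salt_shaker: glass salt shaker with a metal top, 44 x 44 x 90 mm, loose, behind the gap between board and chopper; origin under its centre; bystander
- spice_jar_2: spice jar with a red cap, 45 x 45 x 106 mm, loose, beside the salt shaker; origin under its centre; bystander

How it is judged:
By the outcome, as a careful person would: the job done as asked, in the order asked, and still so for the second after the job is handed in, while the arm keeps its last pose, push and grip.
It also fails if it takes over 61 s, if anything falls off the work surface, if the arm or the gripper's body presses on something with over 40 N, if the wrist force passes 120 N, or if a joint passes its speed limit or range.

## Robot

A 6-joint arm with a two-finger parallel gripper is mounted at the origin on a cart in front of the work surface, level with it; the furniture and walls round the work are solid. World frame = base frame: x ahead of the robot, y to its left, z up, the work surface at z = 0. Lengths are in mm, angles in rad, forces in N, time in s.
With the tool pointing down it reaches from about 400 to 925 mm from the base axis. Payload 3.4 kg.
Tool frame: the origin (TCP) lies midway between the tips of the shut fingers; the grasp point (between the pads) lies manip.tcp_to_grasp behind it (manip.tcp_to_grasp is the distance from the TCP to the grasp point, in mm); z points along the fingers, y is the line along which they close (so a half turn about z gives the same grasp; the last joint's range is limited). The gripper opens to 85 mm and grips with 20 to 120 N. Pads are 22 mm wide; open, the fingers measure 114 mm over their backs; the gripper's body (76 mm by 85 mm) begins 54 mm behind the grasp point. The pads swing forward as they close: fully open they stand 13 mm farther back than shut.
Start: joints at [1.067, 0.307, 1.506, -0, 1.328, -0.073], TCP at [239.619, 522.699, 231.305] pointing down, gripper open.
Joint ranges: [-3.12, 3.12], [-1.05, 2.28], [0.14, 2.33], [-1.42, 4.57], [0.1, 2.73], [-2.68, 2.68]. Speed limits (rad/s): [2.57, 2.57, 3.14, 3.14, 3.14, 3.14].

## Interface

Orientations are given as a unit quaternion [w, x, y, z].
In Python, from cell import manip gives the robot as it stands. The module is installed in compiled form; this text tells all that it offers.
- The arm moves only by the shell command python3 -m jog 'ROWS' [FORCE]. ROWS is a JSON object of lists of equal length, an entry for each row: "turn": the turn, a rotation vector about the tool's x, y, z in rad, a list of three; "travel": the shift along the tool's x, y, z in cm, a list of three; "hand": the closure, from 0 (fully open) to 1 (shut). In form: {"turn": [[rx, ry, rz], ...], "travel": [[tx, ty, tz], ...], "hand": [hand, ...]}. A call has 1 to 12 rows; each row shifts and turns the commanded pose from where the row before left it, along the tool's axes as they then stand; what a row does not reach is not made up. A row lasts 1/12 s, in which the tool goes at most 41.7 mm and 7.16 degrees, less where a joint would pass 70% of its speed; a pose out of reach is approached as far as the arm can. A call is refused whole if a number of a shift passes 4.17 or a number of a turn 0.125, either way. A call with a gripper value outside its range is refused whole. The fingers move at their own pace and stop on an object; FORCE is the grip in N (left out, the last holds). Time passes only in rows, so rows that do not move let the fingers close. It gives the time, the measured TCP pose, the force, the opening and the grip force at its end, in the units of the state.
- manip.get_obs(): the state, without advancing time (a new reading comes with each control period).
- manip.snapshot(name): name is "side" or "top" or "wrist"; returns a dict with "color" (480x640x3 uint8, red, green, blue), "camera_matrix" (3x3 intrinsics, pixels), "camera_from_world" (4x4, takes a point from world to camera coordinates). Camera axes: x right, y down, z forward; pixel columns grow to the right and rows downward; lengths in mm; the calibration is good to about 2 mm. A picture is of the moment at which its call begins. There is no depth.
- manip.job_done(): hands the job in; it is judged then, once.
The state is a dict: "time_s": time; "qpos": joint angles; "qvel": joint speeds; "tau": joint torques, N m; "eef_pos": TCP position; "orientation": TCP orientation; "ft_force": force on the tool from outside, world axes, zero at the start; "ft_torque": the same for the moment, N m; "opening": opening from 0.0 (shut) to 1.0 (fully open); "gripper_force": force on a finger pad.
Only numpy, scipy, OpenCV 4.12 (cv2) and the standard library are available. Lean on these libraries where they do the work, as an engineer would, in place of code of your own. Each camera call takes 0.05 s, during which the arm holds its last target. There are 200 camera calls.

## Working session

There is one attempt and no reset: what is moved stays moved. The work goes in short steps, Python scripts to look and compute and a shell command to move; the robot and the scene stay as the last step left them, time stands still between calls to the robot, and variables do not carry over. Pictures are saved under pics/ and viewed, at most 11 in all, crops included, and the job is handed in when it is done.

```bash
mkdir -p pics
python3 - <<'E'
from cell import manip
import cv2,numpy as np
o=manip.get_obs();print({k:np.round(v,3).tolist() for k,v in o.items()},manip.tcp_to_grasp)
for n in("top","side"):
    s=manip.snapshot(n);cv2.imwrite(f"pics/{n}0.png",s["color"][:,:,::-1]);np.savez(f"{n}0.npz",**s)
    print(n,s["camera_matrix"].round(1).tolist(),s["camera_from_world"].round(3).tolist())
E
```

```text
{'time_s': 0.0, 'qpos': [1.068, 0.308, 1.508, 0.0, 1.328, -0.074], 'qvel': [0.001, -0.0, 0.001, -0.0, -0.0, -0.001], 'tau': [0.0, -45.756, -25.191, -0.0, 0.013, 0.0], 'eef_pos': [239.267, 522.082, 230.392], 'orientation': [-0.0, 0.213, 0.977, -0.001], 'ft_force': [0.104, -0.315, 0.323], 'ft_torque': [-0.026, -0.02, 0.009], 'gripper_force': 0.0, 'opening': 1.001} 18.700000000000003
top [[484.8, 0.0, 313.7], [0.0, 484.8, 242.0], [0.0, 0.0, 1.0]] [[-0.183, -0.983, -0.002, 28.072], [-0.936, 0.175, -0.305, 522.409], [0.301, -0.054, -0.952, 1120.406], [0.0, 0.0, 0.0, 1.0]]
side [[464.2, 0.0, 320.2], [0.0, 464.2, 237.1], [0.0, 0.0, 1.0]] [[0.322, -0.947, -0.011, -237.518], [-0.612, -0.199, -0.765, 395.202], [0.722, 0.253, -0.643, 760.98], [0.0, 0.0, 0.0, 1.0]]
```

View pics/top0.png

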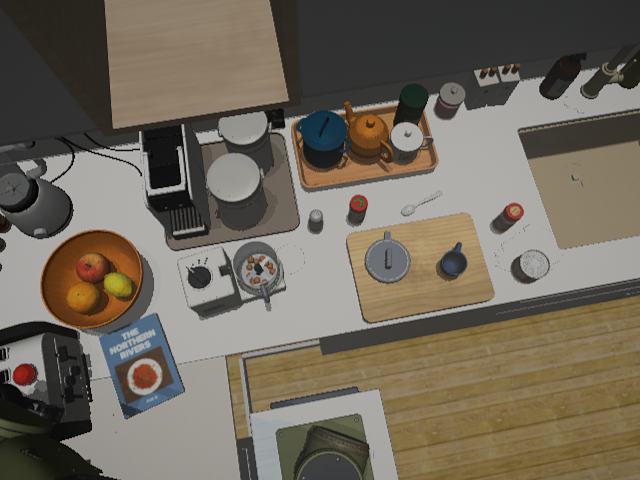

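View pics/side0.png

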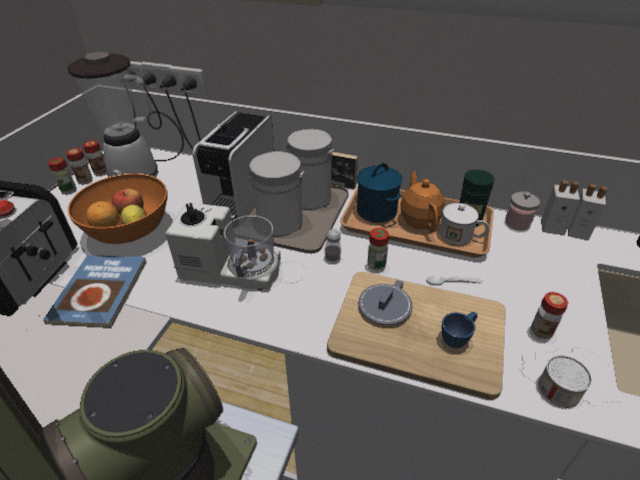

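The top view shows the lid at about (388,260) with its key pointing up near (388,237), the bowl at (258,270), the tower and dial at (205,280), and the cup at (454,262). I need an enlarged crop of these.

Run:
```python
import cv2,numpy as np
t=cv2.imread("pics/top0.png");s=cv2.imread("pics/side0.png")
z=lambda i,x,y:cv2.resize(i[y:y+75,x:x+100],None,fx=4,fy=4,interpolation=cv2.INTER_CUBIC)
# tiles: origins (175,225) top, (345,225) top, (165,195) side, (345,270) side
cv2.imwrite("pics/c0.png",np.vstack([np.hstack([cv2.resize(t[235:315,172:292],(400,267),interpolation=2),z(t,345,225)[:267]]),np.hstack([cv2.resize(s[195:285,165:285],(400,300),interpolation=2),z(s,345,270)])]))
```

```text
(no output)
```

View pics/c0.png

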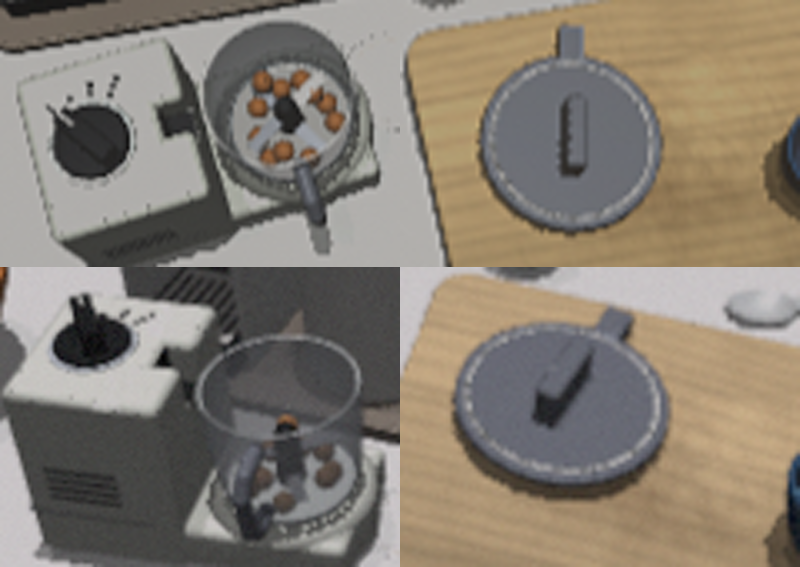

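```bash
cat > h.py <<'E'
import cv2,numpy as np
class Cam:
    def __init__(s,n):
        d=np.load(n);s.im=d["color"];s.K=d["camera_matrix"];T=d["camera_from_world"];s.R,s.t=T[:3,:3],T[:3,3]
        s.c=-s.R.T@s.t
    def ray(s,uv,z):
        uv=np.atleast_2d(np.float64(uv));d=np.c_[uv,np.ones(len(uv))]@np.linalg.inv(s.K).T@s.R
        return s.c+d*((z-s.c[2])/d[:,2])[:,None]
    def proj(s,p):
        q=(np.atleast_2d(p)@s.R.T+s.t)@s.K.T;return q[:,:2]/q[:,2:]
def big(m): return max(cv2.findContours(m.astype(np.uint8)*255,cv2.RETR_EXTERNAL,cv2.CHAIN_APPROX_NONE)[0],key=cv2.contourArea)[:,0]
def box(m,u0,v0,u1,v1):
    k=np.zeros_like(m);k[v0:v1,u0:u1]=m[v0:v1,u0:u1];return k
def circ(p):
    A=np.c_[2*p[:,:2],np.ones(len(p))];x=np.linalg.lstsq(A,(p[:,:2]**2).sum(1),rcond=None)[0];return x[:2],np.sqrt(x[2]+x[:2]@x[:2])
E
cat > m.py <<'E'
from h import *
boxes={"top":((355,228,420,288),(172,236,237,312),(187,260,213,291)),"side":((350,272,415,335),(165,200,232,300),(176,215,208,250))}
for n in("top","side"):
    C=Cam(n+"0.npz");I=C.im.astype(int);L,W,D=boxes[n]
    hsv=cv2.cvtColor(C.im,cv2.COLOR_RGB2HSV)
    c=big(box((hsv[...,1]<75)&(I.sum(2)<420),*L))
    p=C.ray(c,37)[:,:2];m,_=circ(p)
    for _ in range(5):
        r=np.hypot(*(p-m).T);m,R=circ(p[abs(r-np.median(r))<3])
    k=p[(r>R+8)];d=k.mean(0)-m
    print(n,"lid",m.round(1),R.round(1),"key yaw",np.arctan2(d[1],d[0]).round(3),k.mean(0).round(1),len(k),r.max().round(1))
    w=C.ray(big(box(I.min(2)>(150 if n=="top" else 165),*W)),150)[:,:2]
    rc=cv2.minAreaRect(np.float32(w));print(" tower",np.round(rc[0],1),np.round(rc[1],1),rc[2], cv2.boxPoints(rc).round(1).tolist())
    d=C.ray(big(box(I.max(2)<90,*D)),157)[:,:2];print(" dial",circ(d))
E
python3 m.py
```

```text
top lid [ 450.9 -246.1] 57.2 key yaw -0.245 [ 522.4 -264. ] 15 78.9
 tower [461.7 195. ] [148.8 154.2] 84.54334259033203 [[377.8999938964844, 128.1999969482422], [531.4000244140625, 113.5999984741211], [545.5, 261.70001220703125], [392.0, 276.29998779296875]]
 dial (array([461.03684494, 207.18965439]), np.float64(24.946724359203426))
side lid [ 446.7 -246. ] 58.3 key yaw -0.226 [ 519.9 -262.8] 15 81.0
 tower [463.3 219.9] [131.3 151.9] 7.675995349884033 [[388.1000061035156, 286.3999938964844], [408.3999938964844, 135.89999389648438], [538.4000244140625, 153.39999389648438], [518.2000122070312, 303.8999938964844]]
 dial (array([376.60716028, 161.59717479]), np.float64(28.82352417766703))
```

```bash
cat > t.py <<'E'
from h import *
T=Cam("top0.npz");S=Cam("side0.npz")
f=lambda C,o,s,p,z:C.ray(np.array(o)+(np.array(p,float)+.5)/s-.5,z)[:,:2]
t=lambda p,z:f(T,(172,235),10/3,p,z)
s=lambda p,z:f(S,(165,195-80.1),10/3,p,z)
for nm,e in dict(L=[(18,85),(52,235)],T=[(28,73),(155,40)],R=[(170,50),(205,190)],B=[(65,239),(200,201)]).items():
    q=t(e,150);d=q[1]-q[0];print(nm,q.round(1).tolist(),np.degrees(np.arctan2(d[1],d[0])).round(1))
print("dialT",t([(50,141),(132,141),(92,103),(92,180)],157).round(1).tolist())
print("rimS",[v.round(1) for v in circ(s([(197,388),(361,370),(285,337),(275,431),(215,355),(345,345),(345,410)],135))])
print("dialS",[v.round(1) for v in circ(s([(51,343),(132,338),(92,367),(120,325),(60,357),(122,357)],157))])
print("towS",s([(6,398),(170,412),(213,335)],150).round(1).tolist())
print("rimT",[v.round(1) for v in circ(t([(203,90),(352,70),(265,22),(225,40),(325,35)],135))])
E
python3 t.py
```

```text
L [[511.7, 253.3], [403.1, 241.1]] -173.6
T [[519.1, 245.6], [526.7, 156.0]] -85.1
R [[517.5, 146.7], [414.7, 135.9]] -174.0
B [[398.8, 232.8], [407.8, 140.3]] -84.4
dialT [[466.0, 234.1], [455.8, 179.3], [487.4, 203.0], [433.8, 209.0]]
rimS [array([480.8,  80.4]), np.float64(54.2)]
dialS [array([454.4, 204.1]), np.float64(26.1)]
towS [[393.3, 233.6], [413.9, 124.7], [495.8, 136.3]]
rimT [array([478.1,  78.3]), np.float64(53.3)]
```

```bash
cat > d.py <<'E'
# usage: d.py x y z psi -> remaining travel (tool axes, cm) and turn (tool z, rad); psi = world heading of tool y
import sys,numpy as np
from cell import manip
from scipy.spatial.transform import Rotation as Ro
o=manip.get_obs();R=Ro.from_quat(np.roll(o["orientation"],-1)).as_matrix()
t=np.array(list(map(float,sys.argv[1:4])));psi=np.arctan2(R[1,1],R[0,1])
print("pos",o["eef_pos"].round(1),"psi",psi.round(3),"tilt",R[:,2].round(3),"q",o["qpos"].round(2))
print("travel cm",(R.T@(t-o["eef_pos"])/10).round(2),"turn z",round(-((float(sys.argv[4])-psi+np.pi)%(2*np.pi)-np.pi),3),"F",o["ft_force"].round(1),"t",round(o["time_s"],2),"open",round(o["opening"],3),"gf",round(o["gripper_force"],1))
E
R='[-2.74,-2.16,-0.25]'; true
python3 -m jog '{"turn":[[0,0,0],[0,0,0],[0,0,0],[0,0,0],[0,0,0],[0,0,0],[0,0,0],[0,0,0],[0,0,0],[0,0,0],[0,0,0],[0,0,0]],"travel":[[-2.74,-2.16,-0.25],[-2.74,-2.16,-0.25],[-2.74,-2.16,-0.25],[-2.74,-2.16,-0.25],[-2.74,-2.16,-0.25],[-2.74,-2.16,-0.25],[-2.74,-2.16,-0.25],[-2.74,-2.16,-0.25],[-2.74,-2.16,-0.25],[-2.74,-2.16,-0.25],[-2.74,-2.16,-0.25],[-2.74,-2.16,-0.25]],"hand":[0,0,0,0,0,0,0,0,0,0,0,0]}'
python3 d.py 449 -246 200 -1.81
```

```text
time_s: 1.1
eef_pos: [430.6, 148.4, 261.2]
orientation: [-0.0, 0.213, 0.977, -0.0]
ft_force: [0.7, 0.2, -1.1]
opening: 1.0
gripper_force: 0.0
pos [430.6 148.4 261.2] psi 1.141 tilt [-0.001 -0.    -1.   ] q [ 0.24  0.11  1.69  0.    1.34 -0.9 ]
travel cm [-18.11 -35.08   6.12] turn z 2.951 F [ 0.7  0.2 -1.1] t 1.1 open 1.0 gf 0.0
```

```bash
cat > w.py <<'E'
import sys,cv2,numpy as np
from cell import manip
n,cam=sys.argv[1],(sys.argv[2:] or ["wrist"])[0];s=manip.snapshot(cam);np.savez(n+".npz",**s);cv2.imwrite(f"pics/{n}.png",s["color"][:,:,::-1])
E
python3 w.py w1
python3 -m jog '{"turn":[[0,0,0],[0,0,0],[0,0,0],[0,0,0],[0,0,0],[0,0,0],[0,0,0],[0,0,0],[0,0,0],[0,0,0],[0,0,0],[0,0,0]],"travel":[[-1.51,-2.92,0.51],[-1.51,-2.92,0.51],[-1.51,-2.92,0.51],[-1.51,-2.92,0.51],[-1.51,-2.92,0.51],[-1.51,-2.92,0.51],[-1.51,-2.92,0.51],[-1.51,-2.92,0.51],[-1.51,-2.92,0.51],[-1.51,-2.92,0.51],[-1.51,-2.92,0.51],[-1.51,-2.92,0.51]],"hand":[0,0,0,0,0,0,0,0,0,0,0,0]}'
python3 -m jog '{"turn":[[0,0,0.123],[0,0,0.123],[0,0,0.123],[0,0,0.123],[0,0,0.123],[0,0,0.123],[0,0,0.123],[0,0,0.123],[0,0,0.123],[0,0,0.123],[0,0,0.123],[0,0,0.123]],"travel":[[0,0,0],[0,0,0],[0,0,0],[0,0,0],[0,0,0],[0,0,0],[0,0,0],[0,0,0],[0,0,0],[0,0,0],[0,0,0],[0,0,0]],"hand":[0,0,0,0,0,0,0,0,0,0,0,0]}'
python3 -m jog '{"turn":[[0,0,0.123],[0,0,0.123],[0,0,0.123],[0,0,0.123],[0,0,0.123],[0,0,0.123],[0,0,0.123],[0,0,0.123],[0,0,0.123],[0,0,0.123],[0,0,0.123],[0,0,0.123]],"travel":[[0,0,0],[0,0,0],[0,0,0],[0,0,0],[0,0,0],[0,0,0],[0,0,0],[0,0,0],[0,0,0],[0,0,0],[0,0,0],[0,0,0]],"hand":[0,0,0,0,0,0,0,0,0,0,0,0]}'
python3 d.py 449 -246 100 -1.81; python3 w.py w2
python3 -c "
import cv2,numpy as np
a,b=[cv2.resize(cv2.imread(f'pics/w{i}.png'),(400,300)) for i in(1,2)];cv2.imwrite('pics/w12.png',np.hstack([a,b]))"
```

```text
time_s: 2.15
eef_pos: [448.8, -245.3, 199.5]
orientation: [-0.0, 0.213, 0.977, 0.0]
ft_force: [-0.1, 1.1, -0.2]
opening: 0.999
gripper_force: 0.0
time_s: 3.15
eef_pos: [449.0, -243.5, 199.7]
orientation: [-0.001, 0.817, 0.577, -0.0]
ft_force: [-0.1, 0.4, -0.1]
opening: 1.001
gripper_force: 0.0
time_s: 4.15
eef_pos: [449.0, -243.5, 199.7]
orientation: [-0.0, 0.992, -0.123, -0.0]
ft_force: [0.6, 0.4, -1.2]
opening: 0.998
gripper_force: 0.0
pos [ 449.  -243.5  199.7] psi -1.817 tilt [-0.001  0.001 -1.   ] q [-0.58  0.25  1.68  0.    1.21  1.24]
travel cm [0.07 0.24 9.97] turn z -0.007 F [ 0.6  0.4 -1.2] t 4.15 open 0.998 gf 0.0
```

View pics/w12.png

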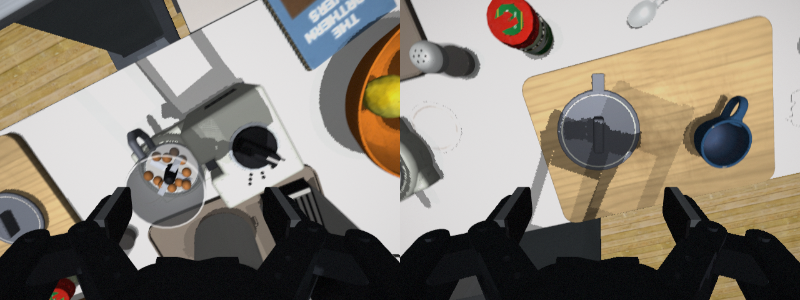

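Run:
```python
from h import *
C=Cam("w2.npz");hsv=cv2.cvtColor(C.im,cv2.COLOR_RGB2HSV)
m=box(hsv[...,1]<60,240,110,400,275)
m=cv2.morphologyEx(m.astype(np.uint8),cv2.MORPH_OPEN,np.ones((3,3)))
c=big(m)
p=C.ray(c,37)[:,:2];o,_=circ(p)
for _ in range(6):
    r=np.hypot(*(p-o).T);o,R=circ(p[abs(r-np.median(r))<3])
k=p[r>R+8];d=k.mean(0)-o
print("lid",o.round(1),R.round(1),np.arctan2(d[1],d[0]).round(3),len(k),len(p),(abs(r-R)<3).sum(),r.max())
w1=cv2.imread("pics/w1.png")[130:355,160:460];w1=cv2.resize(w1,(800,600),interpolation=cv2.INTER_CUBIC)
cv2.imwrite("pics/c1.png",w1)
```

```text
lid [ 451.1 -245.8] 57.3 -0.238 49 417 356 77.34008005260587
```

View pics/c1.png

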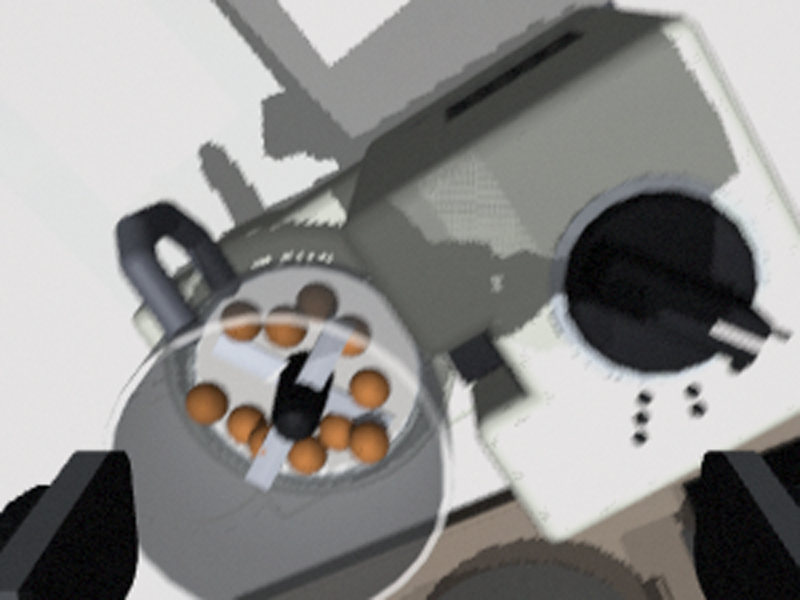

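Run:
```python
from h import *
C=Cam("w1.npz");g=lambda p,z:C.ray(np.array((160,130))+(np.array(p,float)+.5)/(8/3)-.5,z)[:,:2]
rim=g([(110,440),(451,450),(275,310),(425,565),(155,345),(405,350)],135)
print("rim",[v.round(1) for v in circ(rim)])
dl=circ(g([(566,285),(757,280),(655,190),(660,373),(590,225),(725,225),(595,345)],157));print("dial",dl)
print("slot",g([(450,353),(488,330),(527,392),(478,428)],150).round(1).tolist())
for n,e in dict(bowlside=[(478,428),(550,540)],front=[(390,205),(660,45)],far=[(715,70),(800,230)],back=[(555,542),(800,430)]).items():
    q=g(e,150);d=q[1]-q[0];print(n,q.round(1).tolist(),np.arctan2(d[1],d[0]).round(3))
```

```text
rim [array([477.3,  80.8]), np.float64(55.0)]
dial (array([459.83109956, 207.27416857]), np.float64(25.225736806419253))
slot [[457.0, 146.8], [455.1, 159.3], [477.2, 162.0], [481.8, 144.6]]
bowlside [[481.8, 144.6], [525.0, 149.6]] 0.114
front [[410.9, 149.5], [401.8, 230.7]] 1.683
far [[413.7, 241.5], [464.0, 248.3]] 0.135
back [[526.3, 150.7], [521.5, 229.7]] 1.631
```

```bash
python3 -m jog '{"turn":[[0,0,0],[0,0,0],[0,0,0],[0,0,0],[0,0,0],[0,0,0],[0,0,0],[0,0,0],[0,0,0],[0,0,0],[0,0,0],[0,0,0]],"travel":[[0.24,0.2,2.5],[0,0,3],[0,0,3],[0,0,3],[0,0,2.8],[0,0,1.5],[0,0,0],[0,0,0],[0,0,0],[0,0,0],[0,0,0],[0,0,0]],"hand":[0,0,0,0,0,0,0,1,1,1,1,1]}' 30
python3 -m jog '{"turn":[[0,0,0],[0,0,0],[0,0,0],[0,0,0],[0,0,0],[0,0,0]],"travel":[[0,0,0],[0,0,0],[0,0,0],[0,0,0],[0,0,0],[0,0,0]],"hand":[1,1,1,1,1,1]}'
python3 d.py 450.8 -246 42 -1.811
```

```text
time_s: 5.2
eef_pos: [451.9, -247.0, 43.3]
orientation: [0.001, 0.993, -0.12, 0.001]
ft_force: [-0.0, -0.3, 0.5]
opening: 0.303
gripper_force: 0.0
time_s: 5.7
eef_pos: [451.7, -246.9, 43.1]
orientation: [0.0, 0.993, -0.12, 0.001]
ft_force: [-0.7, 0.7, 7.1]
opening: 0.157
gripper_force: 30.8
pos [ 451.7 -246.9   43.1] psi -1.811 tilt [ 0.002 -0.001 -1.   ] q [-0.58  0.44  1.87  0.    0.83  1.23]
travel cm [-0.11 -0.06  0.11] turn z 0.0 F [-0.7  0.7  7.1] t 5.7 open 0.157 gf 30.8
```

```bash
python3 -m jog '{"turn":[[0,0,0],[0,0,0],[0,0,0],[0,0,0],[0,0,0],[0,0,0],[0,0,0],[0,0,0],[0,0,0]],"travel":[[0,0,-0.5],[0,0,-1.5],[0,0,-2.5],[0,0,-2.5],[0,0,-2.5],[0,0,-2.5],[0,0,-2.5],[0,0,-2],[0,0,-1]],"hand":[1,1,1,1,1,1,1,1,1]}'
python3 -m jog '{"turn":[[0,0,0],[0,0,0],[0,0,0],[0,0,0],[0,0,0],[0,0,0],[0,0,0],[0,0,0],[0,0,0],[0,0,0],[0,0,0],[0,0,0]],"travel":[[-0.22,-1.4,0],[-0.45,-2.7,0],[-0.45,-2.7,0],[-0.45,-2.7,0],[-0.45,-2.7,0],[-0.45,-2.7,0],[-0.45,-2.7,0],[-0.45,-2.7,0],[-0.45,-2.7,0],[-0.45,-2.7,0],[-0.45,-2.7,0],[-0.45,-2.7,0]],"hand":[1,1,1,1,1,1,1,1,1,1,1,1]}'
python3 -m jog '{"turn":[[0,0,-0.12],[0,0,-0.12],[0,0,-0.12],[0,0,-0.12],[0,0,-0.12],[0,0,-0.12],[0,0,-0.12],[0,0,-0.12],[0,0,-0.12],[0,0,-0.12],[0,0,-0.12],[0,0,-0.12]],"travel":[[0,0,0],[0,0,0],[0,0,0],[0,0,0],[0,0,0],[0,0,0],[0,0,0],[0,0,0],[0,0,0],[0,0,0],[0,0,0],[0,0,0]],"hand":[1,1,1,1,1,1,1,1,1,1,1,1]}'
python3 -m jog '{"turn":[[0,0,-0.12],[0,0,-0.12],[0,0,-0.12],[0,0,-0.12],[0,0,0],[0,0,0]],"travel":[[0,0,0],[0,0,0],[0,0,0],[0,0,0],[0,0,0],[0,0,0]],"hand":[1,1,1,1,1,1]}'
python3 d.py 476.4 80.6 195 0.115; python3 w.py w3;python3 w.py t3 top; python3 w.py s3 side
python3 -c "
import cv2,numpy as np
r=cv2.resize
w=r(cv2.imread('pics/w3.png'),(400,300));t=cv2.imread('pics/t3.png')[225:315,172:292];s=cv2.imread('pics/s3.png')[170:290,165:325]
cv2.imwrite('pics/c3.png',np.vstack([np.hstack([w,r(t,(400,300),interpolation=2)]),np.hstack([r(s,(400,300),interpolation=2),r(cv2.imread('pics/w3.png')[150:390,160:480],(400,300))])]))"
```

```text
time_s: 6.45
eef_pos: [451.9, -247.0, 219.9]
orientation: [0.001, 0.993, -0.12, 0.002]
ft_force: [-0.3, -0.4, -1.4]
opening: 0.159
gripper_force: 29.8
time_s: 7.45
eef_pos: [472.9, 69.8, 215.4]
orientation: [0.0, 0.993, -0.12, -0.002]
ft_force: [0.5, -0.8, -1.0]
opening: 0.161
gripper_force: 29.7
time_s: 8.45
eef_pos: [473.0, 68.5, 215.3]
orientation: [-0.001, 0.824, 0.567, -0.002]
ft_force: [-0.7, -0.1, -1.4]
opening: 0.157
gripper_force: 29.8
time_s: 8.95
eef_pos: [473.5, 68.3, 215.8]
orientation: [-0.001, 0.669, 0.744, -0.001]
ft_force: [-0.3, 0.7, -1.4]
opening: 0.159
gripper_force: 29.8
pos [473.5  68.3 215.8] psi 0.106 tilt [-0.003  0.    -1.   ] q [ 0.05  0.19  1.72  0.    1.24 -0.05]
travel cm [1.19 0.43 2.08] turn z -0.009 F [-0.3  0.7 -1.4] t 8.95 open 0.159 gf 29.8
```

View pics/c3.png

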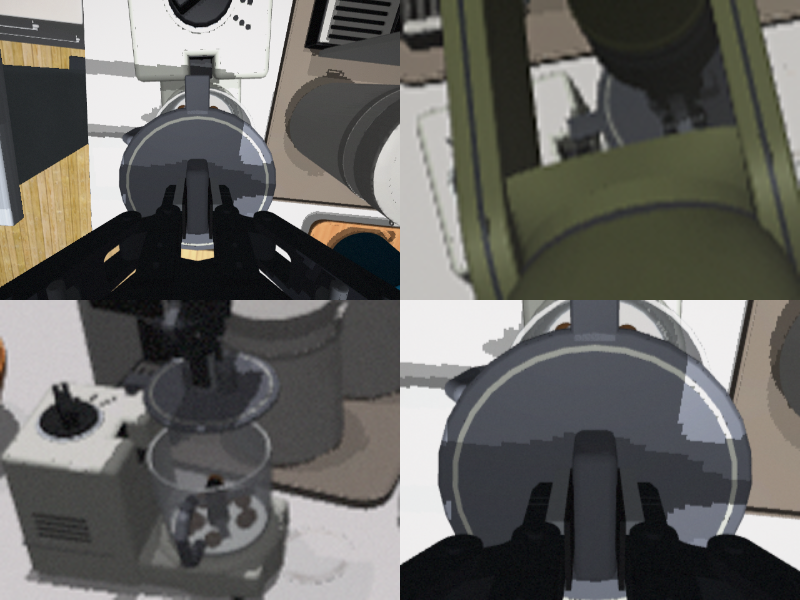

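```bash
python3 -c "
import cv2
cv2.imwrite('pics/c4.png',cv2.resize(cv2.imread('pics/w3.png')[60:200,220:420],(800,560),interpolation=2))"
```

```text
(no output)
```

View pics/c4.png

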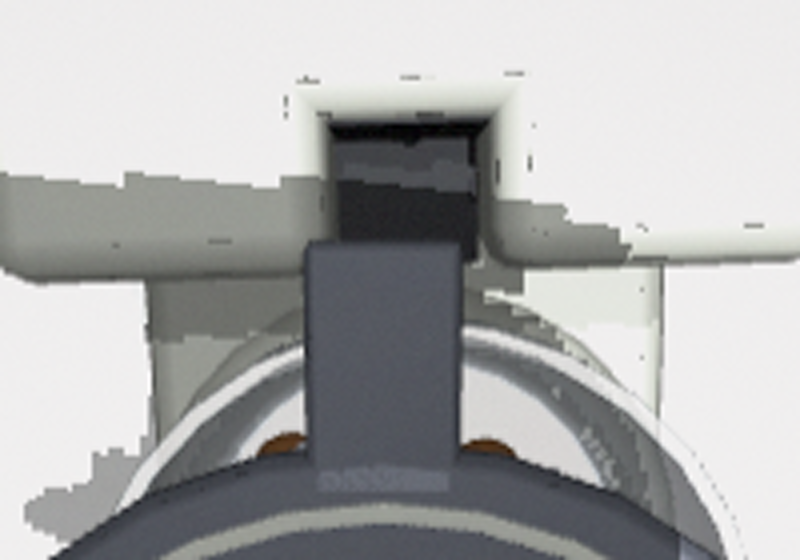

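Run:
```python
from h import *
C=Cam("w3.npz");g=lambda p,z:C.ray(np.array((220,60))+(np.array(p,float)+.5)/4-.5,z)[:,:2]
for z in(150,145): print("slot L,R inner + bevel",z,g([(328,180),(489,180),(288,100),(522,100),(405,80),(405,120)],z).round(1).tolist())
q=g([(30,279),(280,275),(520,264),(790,259)],147);print("face",q.round(1).tolist(),np.arctan2(*(q[0]-q[-1])[::-1])+0)
q=g([(305,245),(463,245),(308,450),(461,450)],209.7);print("tongue",q.round(1).tolist())
a,b=q[:2].mean(0),q[2:].mean(0);d=a-b;print("yaw",np.arctan2(d[1],d[0]))
# lid rim circle in view: outer flange edge
q=g([(50,557),(180,480),(310,452),(460,450),(600,485),(720,555)],209.7);print(q.round(1).tolist())
# bowl rim outer edge at 135
q=g([(155,440),(215,385),(300,340),(465,325),(560,348),(650,415),(740,530)],135);print("rim",circ(q),q.round(1).tolist())
```

```text
slot L,R inner + bevel 150 [[456.5, 152.3], [478.5, 154.7], [450.2, 161.9], [481.6, 165.2], [465.6, 166.0], [466.2, 161.0]]
slot L,R inner + bevel 145 [[456.3, 152.5], [478.8, 154.9], [449.8, 162.3], [482.0, 165.7], [465.6, 166.6], [466.2, 161.5]]
face [[415.6, 134.9], [450.8, 139.1], [484.4, 144.2], [522.2, 148.9]] -3.0108005631106565
tongue [[457.5, 143.5], [473.1, 145.1], [459.6, 123.3], [475.3, 125.0]]
yaw 1.6790140104513562
[[433.4, 109.3], [446.6, 118.8], [459.8, 123.2], [475.2, 125.0], [490.2, 123.0], [503.9, 117.0]]
rim (array([477.22139906,  78.82313322]), np.float64(55.886712025311354)) [[432.8, 112.5], [441.5, 121.8], [453.8, 129.8], [478.4, 134.6], [493.1, 132.8], [508.3, 124.3], [525.2, 108.2]]
```

```bash
python3 -m jog '{"turn":[[0,0,-0.018],[0,0,0],[0,0,0],[0,0,0],[0,0,0],[0,0,0],[0,0,0]],"travel":[[0.61,0.24,0],[0.6,0.23,0],[0,0,1],[0,0,1.2],[0,0,1.2],[0,0,0.8],[0,0,0]],"hand":[1,1,1,1,1,1,1]}'
python3 d.py 476.9 80.8 147 0.124; python3 w.py w5
python3 -c "
import cv2
cv2.imwrite('pics/c5.png',cv2.resize(cv2.imread('pics/w5.png')[20:260,160:480],(800,600),interpolation=2))"
```

```text
time_s: 9.68
eef_pos: [476.5, 80.5, 172.9]
orientation: [-0.002, 0.661, 0.751, -0.002]
ft_force: [-0.6, 0.1, -1.8]
opening: 0.157
gripper_force: 29.8
pos [476.5  80.5 172.9] psi 0.127 tilt [-0.004 -0.    -1.   ] q [ 0.08  0.24  1.77 -0.    1.13 -0.05]
travel cm [0.02 0.06 2.59] turn z 0.003 F [-0.6  0.1 -1.8] t 9.68 open 0.157 gf 29.8
```

View pics/c5.png

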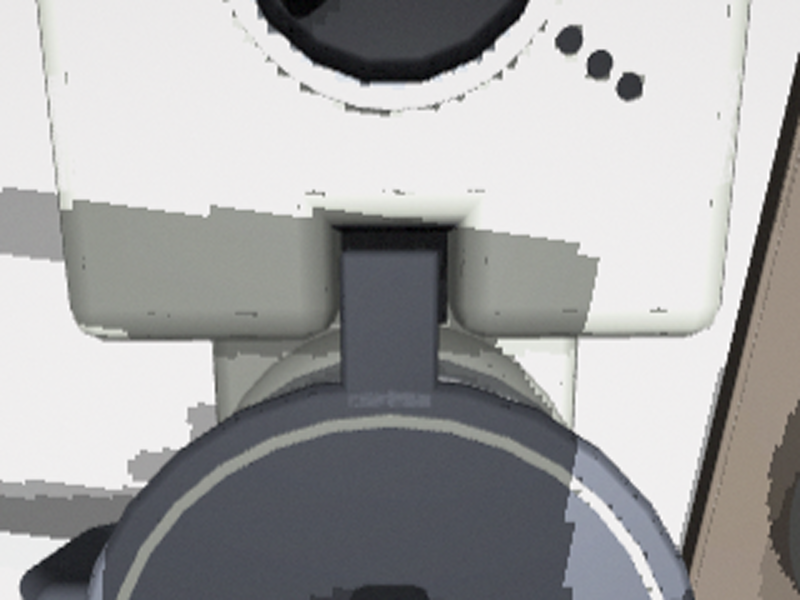

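The key tongue (x 342–438) sits centred in the slot (337–450), so I'm lowering gently.

```bash
python3 -m jog '{"turn":[[0,0,0],[0,0,0],[0,0,0],[0,0,0],[0,0,0],[0,0,0],[0,0,0],[0,0,0]],"travel":[[0,0.03,0.4],[0,0,0.4],[0,0,0.4],[0,0,0.3],[0,0,0.2],[0,0,0.2],[0,0,0.15],[0,0,0]],"hand":[1,1,1,1,1,1,1,1]}'
python3 d.py 476.9 80.8 146.1 0.124
```

```text
time_s: 10.4
eef_pos: [478.2, 80.5, 154.3]
orientation: [-0.0, 0.661, 0.751, -0.0]
ft_force: [-0.2, 0.8, -1.2]
opening: 0.155
gripper_force: 29.8
pos [478.2  80.5 154.3] psi 0.127 tilt [-0. -0. -1.] q [ 0.08  0.26  1.8  -0.    1.08 -0.05]
travel cm [ 0.05 -0.13  0.82] turn z 0.003 F [-0.2  0.8 -1.2] t 10.4 open 0.155 gf 29.8
```

```bash
python3 -m jog '{"turn":[[0,0,0],[0,0,0],[0,0,0],[0,0,0],[0,0,0],[0,0,0],[0,0,0]],"travel":[[0.03,-0.12,0],[0,0,0.15],[0,0,0.15],[0,0,0.15],[0,0,0.12],[0,0,0.1],[0,0,0]],"hand":[1,1,1,1,1,1,1]}'
python3 d.py 476.9 80.8 146.1 0.124
```

```text
time_s: 10.98
eef_pos: [477.0, 80.6, 147.7]
orientation: [-0.0, 0.661, 0.751, -0.0]
ft_force: [-0.6, 0.5, -1.2]
opening: 0.154
gripper_force: 29.8
pos [477.   80.6 147.7] psi 0.127 tilt [-0. -0. -1.] q [ 0.08  0.27  1.81  0.    1.07 -0.05]
travel cm [ 0.02 -0.01  0.16] turn z 0.003 F [-0.6  0.5 -1.2] t 10.98 open 0.154 gf 29.8
```

```bash
python3 -m jog '{"turn":[[0,0,0],[0,0,0],[0,0,0],[0,0,0]],"travel":[[0,0,0.08],[0,0,0.06],[0,0,0.05],[0,0,0]],"hand":[1,1,1,1]}'
python3 -m jog '{"turn":[[0,0,0],[0,0,0],[0,0,0]],"travel":[[0,0,0.06],[0,0,0.05],[0,0,0]],"hand":[1,1,1]}'
```

```text
time_s: 11.32
eef_pos: [477.2, 80.6, 146.5]
orientation: [0.0, 0.661, 0.751, 0.0]
ft_force: [-1.7, -0.8, 2.3]
opening: 0.154
gripper_force: 30.5
time_s: 11.57
eef_pos: [477.3, 80.6, 146.4]
orientation: [0.0, 0.661, 0.751, 0.0]
ft_force: [-3.3, -0.8, 12.4]
opening: 0.155
gripper_force: 31.7
```

```bash
python3 -m jog '{"turn":[[0,0,0],[0,0,0],[0,0,0],[0,0,0],[0,0,0],[0,0,0],[0,0,0],[0,0,0]],"travel":[[0,0,0],[0,0,0],[0,0,0],[0,0,0],[0,0,0],[0,0,0],[0,0,0],[0,0,0]],"hand":[0,0,0,0,0,0,0,0]}'
python3 -m jog '{"turn":[[0,0,0],[0,0,0],[0,0,0],[0,0,0],[0,0,0],[0,0,0]],"travel":[[0,0,-0.5],[0,0,-1.5],[0,0,-2.5],[0,0,-2],[0,0,-1],[0,0,0]],"hand":[0,0,0,0,0,0]}'
python3 d.py 460 207 220 2.28; python3 w.py w6;python3 w.py s6 side
python3 -c "
import cv2,numpy as np
r=cv2.resize
cv2.imwrite('pics/c6.png',np.hstack([r(cv2.imread('pics/w6.png')[0:480,110:530],(400,457)),r(cv2.imread('pics/s6.png')[185:285,165:265],(400,457),interpolation=2)]))"
```

```text
time_s: 12.23
eef_pos: [477.1, 80.6, 144.8]
orientation: [-0.0, 0.661, 0.751, -0.0]
ft_force: [0.3, -0.0, -0.1]
opening: 1.0
gripper_force: 0.0
time_s: 12.73
eef_pos: [479.0, 80.8, 222.6]
orientation: [0.002, 0.661, 0.751, 0.002]
ft_force: [0.1, -0.7, -0.4]
opening: 0.999
gripper_force: 0.0
pos [479.   80.8 222.6] psi 0.127 tilt [ 0.006  0.    -1.   ] q [ 0.08  0.19  1.7  -0.    1.25 -0.05]
travel cm [12.76 -0.29  0.25] turn z -2.153 F [ 0.1 -0.7 -0.4] t 12.73 open 0.999 gf 0.0
```

View pics/c6.png

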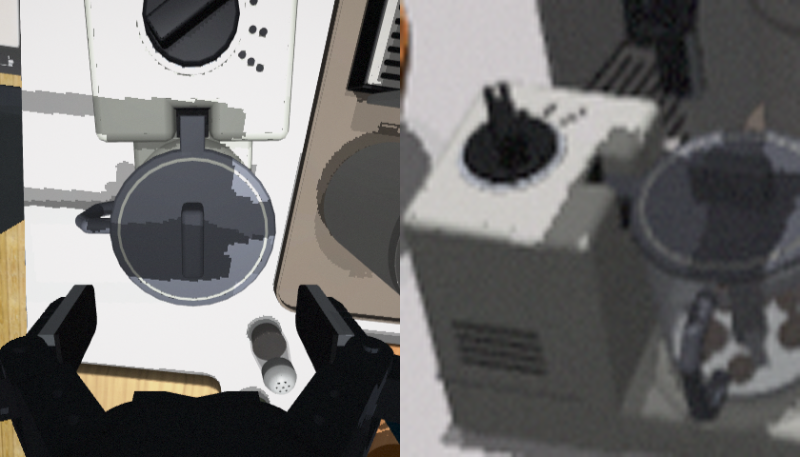

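```bash
python3 -m jog '{"turn":[[0,0,0],[0,0,0],[0,0,0],[0,0,0],[0,0,0],[0,0,0],[0,0,-0.12],[0,0,-0.12],[0,0,-0.12],[0,0,-0.12],[0,0,-0.12],[0,0,-0.12]],"travel":[[1.26,0,0],[2.5,0,0],[2.5,0,0],[2.5,0,0],[2.5,0,0],[1.5,-0.29,0],[0,0,0],[0,0,0],[0,0,0],[0,0,0],[0,0,0],[0,0,0]],"hand":[0,0,0,0,0,0,0,0,0,0,0,0]}'
python3 w.py w7
python3 -m jog '{"turn":[[0,0,-0.12],[0,0,-0.12],[0,0,-0.12],[0,0,-0.12],[0,0,-0.12],[0,0,-0.12],[0,0,-0.12],[0,0,-0.12],[0,0,-0.12],[0,0,-0.12],[0,0,-0.12],[0,0,-0.12]],"travel":[[0,0,0],[0,0,0],[0,0,0],[0,0,0],[0,0,0],[0,0,0],[0,0,0],[0,0,0],[0,0,0],[0,0,0],[0,0,0],[0,0,0]],"hand":[0,0,0,0,0,0,0,0,0,0,0,0]}'
python3 d.py 460 207 180 2.297; python3 w.py w8
python3 - <<'E'
from h import *
C=Cam("w6.npz");g=lambda p,z:C.ray(np.array((110,0))+(np.array(p,float)+.5)*1.05-.5,z)[:,:2]
print("lid",circ(g([(110,228),(275,228),(195,150),(190,306),(130,178),(258,178),(133,283),(252,283)],140)))
print(g([(181,112),(207,112)],140))
a=cv2.imread("pics/w8.png");cv2.imwrite("pics/c8.png",cv2.resize(a[120:420,120:520],(800,600),interpolation=2))
E
```

```text
time_s: 13.83
eef_pos: [456.9, 206.5, 217.9]
orientation: [-0.001, 0.351, 0.936, -0.001]
ft_force: [-0.2, -0.0, -0.1]
opening: 1.003
gripper_force: 0.0
time_s: 14.88
eef_pos: [457.2, 206.5, 218.3]
orientation: [-0.002, -0.352, 0.936, 0.0]
ft_force: [-0.5, 0.5, -0.0]
opening: 0.997
gripper_force: 0.0
pos [457.2 206.5 218.3] psi 2.29 tilt [-0.003 -0.001 -1.   ] q [ 0.34  0.22  1.67  0.    1.26 -1.95]
travel cm [-0.26 -0.15  3.83] turn z -0.007 F [-0.5  0.5 -0. ] t 14.88 open 0.997 gf 0.0
lid (array([477.68347601,  78.79054369]), np.float64(57.45384994801368))
[[460.23292848 157.80051761]
 [476.41513032 159.8620617 ]]
```

View pics/c8.png

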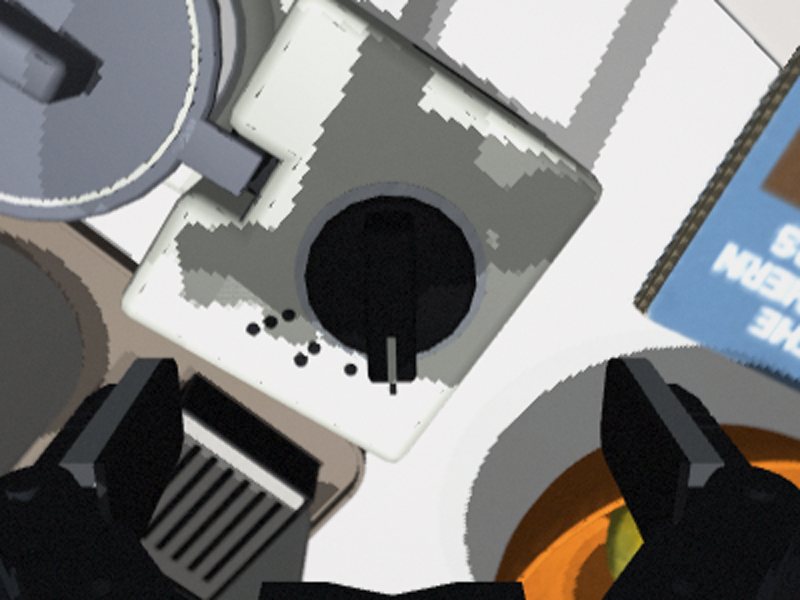

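```bash
python3 - <<'E'
from h import *
C=Cam("w8.npz");g=lambda p,z:C.ray(np.array((120,120))+(np.array(p,float)+.5)/2-.5,z)[:,:2]
print("dial",circ(g([(304,275),(478,275),(391,194),(330,215),(452,215),(322,328),(460,330)],157)))
q=g([(391,215),(391,380)],178);d=q[1]-q[0];print(q,np.arctan2(d[1],d[0]))
E
python3 d.py 460 207.5 161 2.297
```

```text
dial (array([459.49623093, 208.51697682]), np.float64(26.884345108300966))
[[439.82297211 191.18042174]
 [476.67550831 223.41606864]] 0.7186713388831392
pos [457.1 206.5 218.4] psi 2.295 tilt [-0.003 -0.001 -1.   ] q [ 0.34  0.22  1.67 -0.    1.26 -1.96]
travel cm [-0.3  -0.12  5.74] turn z -0.002 F [-1.3 -0.3 -0.4] t 14.93 open 0.999 gf 0.0
```

```bash
python3 -m jog '{"turn":[[0,0,0],[0,0,0],[0,0,0],[0,0,0],[0,0,0],[0,0,0],[0,0,0],[0,0,0],[0,0,0],[0,0,0],[0,0,0],[0,0,0]],"travel":[[-0.29,-0.06,1.5],[0,0,1.8],[0,0,1.4],[0,0,1],[0,0,0],[0,0,0],[0,0,0],[0,0,0],[0,0,0],[0,0,0],[0,0,0],[0,0,0]],"hand":[0,0,0,0,0,0.8,0.8,0.8,1,1,1,1]}' 50
python3 -m jog '{"turn":[[0,0,0],[0,0,0],[0,0,0]],"travel":[[0,0,0],[0,0,0],[0,0,0]],"hand":[1,1,1]}'
python3 d.py 459.7 208 161 2.297
```

```text
time_s: 15.93
eef_pos: [460.6, 209.0, 163.7]
orientation: [0.0, -0.35, 0.937, 0.001]
ft_force: [-2.2, 2.2, 4.5]
opening: 0.146
gripper_force: 49.9
time_s: 16.18
eef_pos: [460.6, 208.9, 163.7]
orientation: [0.0, -0.35, 0.937, 0.001]
ft_force: [-2.3, 1.3, 5.7]
opening: 0.144
gripper_force: 50.0
pos [460.6 208.9 163.7] psi 2.287 tilt [ 0.     0.001 -1.   ] q [ 0.34  0.28  1.74  0.    1.12 -1.95]
travel cm [ 0.13 -0.01  0.27] turn z -0.01 F [-2.3  1.3  5.7] t 16.18 open 0.144 gf 50.0
```

```bash
python3 -m jog '{"turn":[[0,0,0.06],[0,0,0.06],[0,0,0.06],[0,0,0.06],[0,0,0.06],[0,0,0.06],[0,0,0.06],[0,0,0.06],[0,0,0.06],[0,0,0.06]],"travel":[[0,0,0],[0,0,0],[0,0,0],[0,0,0],[0,0,0],[0,0,0],[0,0,0],[0,0,0],[0,0,0],[0,0,0]],"hand":[1,1,1,1,1,1,1,1,1,1]}'
python3 d.py 460.2 208.5 163.7 1.097;python3 -c "
from cell import manip;print(manip.get_obs()['ft_torque'])"
```

```text
time_s: 17.02
eef_pos: [460.7, 208.8, 163.7]
orientation: [0.0, -0.057, 0.998, 0.0]
ft_force: [-2.7, 2.3, 4.7]
opening: 0.15
gripper_force: 50.1
pos [460.7 208.8 163.7] psi 1.684 tilt [ 0.001  0.001 -1.   ] q [ 0.34  0.28  1.74  0.    1.12 -1.34]
travel cm [ 0.05 -0.03 -0.  ] turn z 0.587 F [-2.7  2.3  4.7] t 17.02 open 0.15 gf 50.1
[0.25937896 0.41553277 0.06579787]
```

```bash
python3 -m jog '{"turn":[[0,0,0.06],[0,0,0.06],[0,0,0.06],[0,0,0.06],[0,0,0.06],[0,0,0.06],[0,0,0.06],[0,0,0.06],[0,0,0.06],[0,0,0.06],[0,0,0]],"travel":[[0,0,0],[0,0,0],[0,0,0],[0,0,0],[0,0,0],[0,0,0],[0,0,0],[0,0,0],[0,0,0],[0,0,0],[0,0,0]],"hand":[1,1,1,1,1,1,1,1,1,1,1]}'
python3 d.py 460.2 208.5 163.7 1.09;python3 w.py w9;python3 -c "
from cell import manip;print(manip.get_obs()['ft_torque'])
import cv2;a=cv2.imread('pics/w9.png');cv2.imwrite('pics/c9.png',cv2.resize(a[60:480,40:600],(800,600),interpolation=2))"
```

```text
time_s: 17.93
eef_pos: [460.6, 208.7, 163.7]
orientation: [0.0, 0.241, 0.971, 0.0]
ft_force: [-3.2, 0.7, 5.1]
opening: 0.148
gripper_force: 50.1
pos [460.6 208.7 163.7] psi 1.085 tilt [ 0.     0.001 -1.   ] q [ 0.34  0.28  1.74  0.    1.12 -0.74]
travel cm [ 0.03 -0.03 -0.  ] turn z -0.005 F [-3.2  0.7  5.1] t 17.93 open 0.148 gf 50.1
[0.20027046 0.48741451 0.11564851]
```

View pics/c9.png

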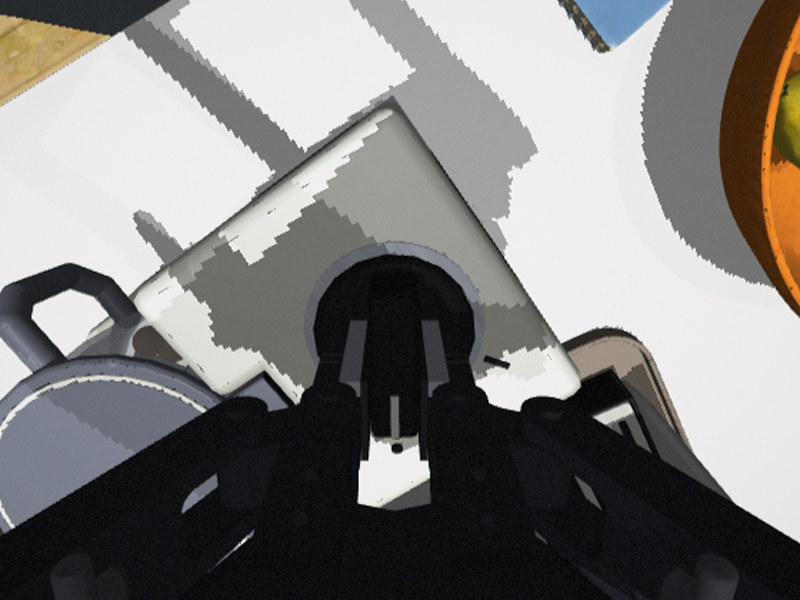

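```bash
for i in 1 2 3; do python3 -m jog '{"turn":[[0,0,0],[0,0,0],[0,0,0],[0,0,0],[0,0,0],[0,0,0],[0,0,0],[0,0,0],[0,0,0],[0,0,0],[0,0,0],[0,0,0]],"travel":[[0,0,0],[0,0,0],[0,0,0],[0,0,0],[0,0,0],[0,0,0],[0,0,0],[0,0,0],[0,0,0],[0,0,0],[0,0,0],[0,0,0]],"hand":[1,1,1,1,1,1,1,1,1,1,1,1]}' >/dev/null; done
python3 d.py 460.2 208.5 163.7 1.09;python3 w.py w10;python3 - <<'E'
from h import *
# dial bar angle vs first frame: pointer line (light pixels on the black bar) and pixel difference since w9
a,b=Cam("w9.npz"),Cam("w10.npz")
for C in(a,b):
    g=C.im[330:368,305:330].min(2).astype(int);v,u=np.nonzero(g>90);print(len(u),np.polyfit(v,u,1).round(3),C.ray([[u.mean()+305,v.mean()+330]],178).round(1))
p=b.ray([[40+397*.7,60+448*.7]],150)[0,:2];print("dot dir",np.arctan2(*(p-(460,208.3))[::-1])-.126)
E
```

```text
pos [460.6 208.7 163.7] psi 1.087 tilt [ 0.     0.001 -1.   ] q [ 0.34  0.28  1.74  0.    1.12 -0.75]
travel cm [ 0.02 -0.04  0.  ] turn z -0.003 F [-2.7  1.5  5. ] t 20.98 open 0.15 gf 50.1
181 [ 0.054 10.09 ] [[475.9 200.8 178. ]]
183 [ 0.054 10.079] [[476.  200.8 178. ]]
dot dir -0.5753516719731
```

```bash
python3 -m jog '{"turn":[[0,0,0.01],[0,0,0],[0,0,0],[0,0,0],[0,0,0],[0,0,0],[0,0,0],[0,0,0],[0,0,0],[0,0,0],[0,0,0],[0,0,0]],"travel":[[0,0,0],[0,0,0],[0,0,0],[0,0,0],[0,0,0],[0,0,0],[0,0,0],[0,0,0],[0,0,0],[0,0,0],[0,0,0],[0,0,0]],"hand":[1,1,1,1,1,1,1,1,1,1,1,1]}' >/dev/null
for i in 1 2; do python3 -m jog '{"turn":[[0,0,0],[0,0,0],[0,0,0],[0,0,0],[0,0,0],[0,0,0],[0,0,0],[0,0,0],[0,0,0],[0,0,0],[0,0,0],[0,0,0]],"travel":[[0,0,0],[0,0,0],[0,0,0],[0,0,0],[0,0,0],[0,0,0],[0,0,0],[0,0,0],[0,0,0],[0,0,0],[0,0,0],[0,0,0]],"hand":[1,1,1,1,1,1,1,1,1,1,1,1]}' >/dev/null; done
python3 d.py 460.2 208.5 163.7 1.09; python3 -c "
from cell import manip;print(manip.job_done())"
```

```text
pos [460.6 208.7 163.7] psi 1.077 tilt [ 0.     0.001 -1.   ] q [ 0.34  0.28  1.74  0.    1.12 -0.74]
travel cm [ 0.03 -0.04  0.  ] turn z -0.013 F [-2.1  0.8  6.6] t 24.03 open 0.147 gf 50.0
the job is handed in; nothing more can be done
None
```

The lid is on the bowl with its key in the slot and released; I then turned the dial to about the third notch, held it there for over 5 s, and handed in at 24 s still gripping it (no verdict was returned).

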